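Reset the swivel marking fixture to its red angle mark

TASK

The swivel fixture on the desk is clamped at the wrong angle for the next marking job. Loosen its black wing knob, swing the blue head until its black pointer stands over the red dot on the scale (not the yellow one), then tighten the knob fully again and let go.

Things in the scene. Friction and masses are not known exactly. Their poses are not given: they have to be found in the camera images.
- swivel_base: fixed round aluminium scale plate, 160 mm across, 12 mm thick; origin under its centre, on the head's vertical turning axis, z up. On it turns a blue disc 96 mm across (top z 26 mm) with a steel block (51x51 mm, top z 52). The black wing knob stands beside the plate, its vertical axis at x -91, y +52.5 mm in this frame; a dark clamp bar (top z 34) runs from there to the disc.
- clamp_knob (a joint): turn of the black wing knob (rad): 0 = tight (stop), counter-clockwise seen from above loosens, 1.2 = loose (stop); head free from about 0.7. Its wing is an upright bar 52 mm long, 14 mm thick, z 43 to 69 mm above the desk, centred on the knob's axis; its length points along the base's y axis turned counter-clockwise by this value. Takes about 0.15 N m, stays where left.
- pointer_tip (a point): tip of the head's black pointer, 64 mm from the turning axis, z 18 mm. Straight across the axis and 58 mm from it, stands the head's orange grip post: upright, round, 18 mm thick (21 at its ends), z 26 to 76 mm. The pointer can turn 63 degrees either way from 225 degrees (counter-clockwise from the base's x axis); clamped it holds firmly, loose it takes about 0.06 N m and stays where left.
- red_dot: red round mark, 14 mm across, 2 mm thick, stuck on the scale plate 62 to 67 mm from the turning axis, below the pointer's path; origin: centre of its underside. The pointer's tip belongs over its centre. A like yellow dot about 90 degrees away marks another job's angle; which of the two places is red changes.

How it is judged:
By the outcome, as a careful person would: the job done as asked, in the order asked, and still so for the second after the job is handed in, with the robot touching nothing.
It also fails if it takes over 61 s, if anything falls off the work surface, if the arm or the gripper's body presses on something with over 40 N, if the wrist force passes 120 N, or if a joint passes its speed limit or range.

ROBOT

A 6-joint arm with a two-finger parallel gripper is mounted at the origin on a cart in front of the work surface, level with it; the furniture and walls round the work are solid. World frame = base frame: x ahead of the robot, y to its left, z up, the work surface at z = 0. Lengths are in mm, angles in rad, forces in N, time in s.
With the tool pointing down it reaches from about 200 to 875 mm from the base axis. Payload 3.4 kg.
Tool frame: the origin (TCP) lies midway between the tips of the shut fingers; the grasp point (between the pads) lies 19 mm behind it; z points along the fingers, y is the line along which they close (so a half turn about z gives the same grasp; the last joint's range is limited). The gripper opens to 94 mm and grips with 3 to 60 N. Pads are 16 mm wide; open, the fingers measure 119 mm over their backs; the gripper's body (75 mm by 177 mm) begins 78 mm behind the grasp point.
Start: joints at [-1.466, 0.276, 1.505, -0, 1.361, -0.121], TCP at [128.731, -560.443, 175.693] pointing down, gripper open.
Joint ranges: [-2.89, 2.89], [-0.75, 2.08], [0.22, 2.7], [-1.18, 4.32], [0.11, 2.71], [-2.7, 2.7]. Speed limits (rad/s): [2.57, 2.57, 3.14, 3.14, 3.14, 3.14].

INTERFACE

Orientations are given as a 3x3 rotation matrix whose columns are the frame's x, y, z axes.
In Python, from plant import readout, get_image, get_calibration, r gives the robot as it stands. The module is installed in compiled form; this text tells all that it offers.
- The arm moves only by the shell command python3 -m crank 'ROWS' [OPENING] [FORCE]. ROWS is JSON, a list that holds one entry, the list of rows, each a list of 4 numbers: the shift along the tool's x, y, z normalised to -1 to 1, where 1 is 0.3 m, then the turn about the tool's z normalised to -1 to 1, where 1 is 180 degrees. In form: [[[dx, dy, dz, turn], ...]]. A call has 1 to 12 rows; each row is the pose to reach, as a shift and turn from the pose commanded when the call began, along the tool's axes at that moment, turning the shorter way round; what a row does not reach only later rows make up. A row lasts 1/10 s, in which the tool goes at most 50 mm and 8.59 degrees, less where a joint would pass 70% of its speed; a pose out of reach is approached as far as the arm can. A call with a number of a shift or a turn outside -1 to 1 is refused whole. A call with a gripper value outside its range is refused whole. OPENING is the opening, from 0 (shut) to 1 (fully open), set as the call begins (- or left out, the last holds). The fingers move at their own pace and stop on an object; FORCE is the grip in N (left out, the last holds). Time passes only in rows, so rows that repeat a pose let the fingers close. It gives the time, the measured TCP pose, the force, the opening and the grip force at its end, in the units of the state.
- readout.read_state(): the state, without advancing time (a new reading comes with each control period).
- get_image(name): name is "side" or "top" or "wrist"; returns the picture (420x560x3 uint8, red, green, blue); there is no depth.
- get_calibration(name): a dict with "fx", "fy", "cx", "cy" (pixels), "extrinsics" (4x4, takes a point from camera to world coordinates); the wrist camera has in their place "mount" (4x4, takes a point from camera to tool coordinates, whose origin is the TCP and whose axes are the flange's). Camera axes: x right, y up, looking along -z (the intrinsics and any distortion apply to the point x, -y, -z); pixel columns grow to the right and rows downward; lengths in mm; the calibration is good to about 2 mm. A picture is of the moment at which its call begins: read the wrist's pose just before it. get_calibration takes no time and is no camera call.
- r.sign_off(): hands the job in; it is judged then, once.
The state is a dict: "time": time; "joint_pos": joint angles; "dq": joint speeds; "joint_torque": joint torques, N m; "tool_pos": TCP position; "ee_rot": TCP orientation; "contact_force": force on the tool from outside, world axes, zero at the start; "torque": the same for the moment, N m; "width": finger opening in mm; "finger_force": force on a finger pad.
Only numpy, scipy, OpenCV 4.12 (cv2) and the standard library are available. Lean on these libraries where they do the work, as an engineer would, in place of code of your own. Each camera call takes 0.05 s, during which the arm holds its last target. There are 200 camera calls.

## Working session

There is one attempt and no reset: what is moved stays moved. The work goes in short steps, Python scripts to look and compute and a shell command to move; the robot and the scene stay as the last step left them, time stands still between calls to the robot, and variables do not carry over. Pictures are saved under pics/ and viewed, at most 10 in all, crops included, and the job is handed in when it is done.

```bash
mkdir -p pics
python3 - <<'E'
from plant import readout, get_image, get_calibration, r
import cv2,numpy as np
s=readout.read_state();print(s['time'],s['tool_pos'],np.round(s['ee_rot'],3).tolist(),s['width'])
for n in('top','side'):
    im=get_image(n);cv2.imwrite(f'pics/{n}0.png',im[:,:,::-1]);c=get_calibration(n);print({k:np.round(v,3).tolist() for k,v in c.items()})
c=get_calibration('wrist');print({k:np.round(v,3).tolist() for k,v in c.items()})
a=np.hstack([cv2.resize(cv2.imread(f'pics/{n}0.png'),(560,420)) for n in('top',)])
E
```

```text
0.0 [ 128.65192488 -559.79518633  174.82845557] [[0.975, 0.224, -0.0], [0.224, -0.975, 0.002], [0.0, -0.002, -1.0]] 94.08907065020999
{'fx': 540.386, 'fy': 540.386, 'cx': 288.237, 'cy': 209.9, 'extrinsics': [[-0.005, 0.995, -0.103, 437.404], [-1.0, -0.006, -0.015, 36.202], [-0.016, 0.102, 0.995, 886.562], [0.0, 0.0, 0.0, 1.0]]}
{'fx': 413.224, 'fy': 413.224, 'cx': 279.129, 'cy': 216.63, 'extrinsics': [[0.891, 0.298, -0.343, 248.029], [-0.454, 0.577, -0.679, -528.881], [-0.005, 0.76, 0.65, 604.966], [0.0, 0.0, 0.0, 1.0]]}
{'fx': 329.536, 'fy': 329.536, 'cx': 281.354, 'cy': 211.48, 'mount': [[0.0, 0.963, 0.27, 78.549], [1.0, -0.0, -0.0, -0.293], [-0.0, 0.27, -0.963, -208.836], [0.0, 0.0, 0.0, 1.0]]}
```

View pics/top0.png

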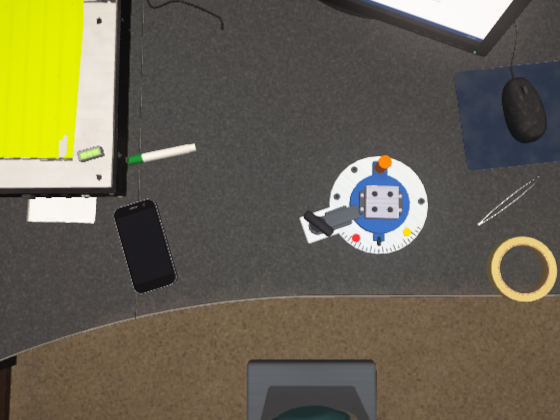

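View pics/side0.png

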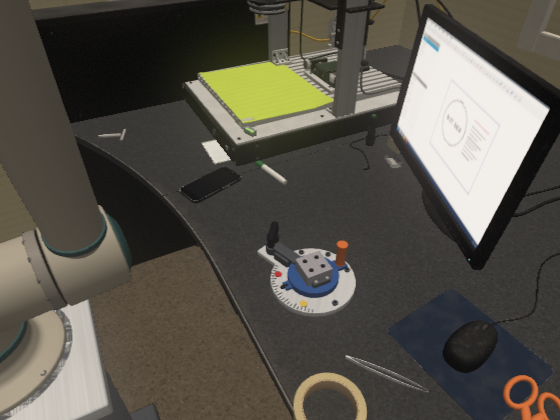

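The top view shows the plate centre near (379,204), the orange post at (385,162) and the wing at (317,222). The red dot is at (356,238), the yellow at (407,232) and the pointer between them at (379,240). The side view agrees: red (278,274), yellow (303,303), post (342,246).

```bash
cat > h.py <<'E'
import cv2,numpy as np
from plant import readout,get_image,get_calibration,r
def grab(n,f):
    s=readout.read_state();im=get_image(n);cv2.imwrite(f'pics/{f}.png',im[:,:,::-1]);c=get_calibration(n)
    if n=='wrist':
        T=np.eye(4);T[:3,:3]=s['ee_rot'];T[:3,3]=s['tool_pos'];c['extrinsics']=T@np.array(c['mount'])
    np.savez(f'pics/{f}.npz',**c);return im,c,s
def load(f): return cv2.imread(f'pics/{f}.png')[:,:,::-1],dict(np.load(f'pics/{f}.npz'))
def ray(c,p):
    E=np.array(c['extrinsics']);d=np.array([(p[0]-c['cx'])/c['fx'],-(p[1]-c['cy'])/c['fy'],-1]);return E[:3,3],E[:3,:3]@d
def plane(c,p,z):
    o,d=ray(c,p);return o+d*(z-o[2])/d[2]
def tri(*cps):
    A=np.zeros((3,3));b=np.zeros(3);L=[]
    for c,p in cps:
        o,d=ray(c,p);d=d/np.linalg.norm(d);M=np.eye(3)-np.outer(d,d);A+=M;b+=M@o;L.append((M,o))
    x=np.linalg.solve(A,b);return x,[np.linalg.norm(M@(x-o)) for M,o in L]
def blobs(im,lo,hi,box=None,amin=8):
    m=cv2.inRange(cv2.cvtColor(np.ascontiguousarray(im),cv2.COLOR_RGB2HSV),np.array(lo),np.array(hi))
    if box: k=np.zeros_like(m);k[box[1]:box[3],box[0]:box[2]]=1;m=m*k
    n,l,st,ce=cv2.connectedComponentsWithStats(m)
    return sorted([(int(st[i,4]),ce[i].round(2).tolist(),st[i,:4].tolist()) for i in range(1,n) if st[i,4]>=amin],reverse=True),m
RED=((0,150,120),(5,255,255));RED2=((174,120,100),(179,255,255));YEL=((17,140,150),(28,255,255));ORA=((6,150,120),(15,255,255));BLU=((100,120,50),(120,255,255))
E
python3 - <<'E'
from h import *
for n in('top','side'):
    im=cv2.imread(f'pics/{n}0.png')[:,:,::-1];c=get_calibration(n);np.savez(f'pics/{n}0.npz',**c)
    box=(300,140,440,260) if n=='top' else (250,215,360,320)
    for k,v in dict(RED=RED,RED2=RED2,YEL=YEL,ORA=ORA,BLU=BLU).items(): print(n,k,blobs(im,*v,box)[0][:3])
ct=load('top0')[1];cs=load('side0')[1]
print('red',tri((ct,(356,238)),(cs,(278,274))),'yel',tri((ct,(407,232)),(cs,(303,303))),'post',tri((ct,(385,162)),(cs,(342,243))))
print('ctr',plane(ct,(379,204),12),'knob',plane(ct,(317,222),69))
E
```

```text
top RED [(43, [355.53, 237.74], [352, 235, 8, 7])]
top RED2 []
top YEL [(82, [384.48, 162.15], [379, 158, 12, 10]), (48, [406.5, 231.71], [403, 228, 8, 8])]
top ORA [(18, [380.5, 165.89], [378, 162, 8, 7]), (16, [384.62, 156.38], [379, 155, 12, 5])]
top BLU [(1344, [379.23, 205.12], [350, 162, 59, 79])]
side RED [(23, [277.61, 273.78], [275, 272, 6, 5])]
side RED2 []
side YEL [(27, [303.04, 303.11], [300, 301, 7, 5])]
side ORA [(74, [342.07, 244.27], [337, 241, 11, 8])]
side BLU [(633, [310.67, 280.07], [283, 259, 64, 35])]
red (array([481.41946609, -59.48527873,  14.02016893]), [np.float64(0.32398086300960194), np.float64(0.3239808630096274)]) yel (array([ 490.04351304, -141.21318153,   15.2130458 ]), [np.float64(0.21745104920127983), np.float64(0.2174510492012378)]) post (array([592.78364783, -98.15019822,  79.42786478]), [np.float64(0.38712806323009247), np.float64(0.3871280632301067)])
ctr [536.23635261 -97.86081636  12.        ] knob [502.95358051   5.25211982  69.        ]
```

```bash
python3 -m crank '[[[0.83,-0.65,0,-0.19],[0.83,-0.65,0,-0.19],[0.83,-0.65,0,-0.19],[0.83,-0.65,0,-0.19],[0.83,-0.65,0,-0.19],[0.83,-0.65,0,-0.19],[0.83,-0.65,0,-0.19],[0.83,-0.65,0,-0.19],[0.83,-0.65,0,-0.19]]]'
```

```text
time: 1.0
tool_pos: [327.6, -314.8, 175.5]
ee_rot: [[0.679, 0.734, -0.001], [0.734, -0.679, -0.001], [-0.001, -0.0, -1.0]]
contact_force: [0.1, 0.1, -0.5]
width: 94.0
finger_force: 0.0
```

```bash
python3 -m crank '[[[1,-0.07,0,0],[1,-0.07,0,0],[1,-0.07,0,0],[1,-0.07,0,0],[1,-0.07,0,0],[1,-0.07,0,0],[1,-0.07,0,0],[1,-0.07,0,0],[1,-0.07,0,0],[1,-0.07,0,0]]]'
python3 - <<'E'
from h import *
im,c,s=grab('wrist','w1');print(s['time'],s['tool_pos'])
for k,v in dict(RED=RED,YEL=YEL,ORA=ORA,BLU=BLU).items(): print(k,blobs(im,*v,None,30)[0][:3])
E
```

```text
time: 2.0
tool_pos: [515.6, -82.3, 175.6]
ee_rot: [[0.682, 0.731, -0.001], [0.731, -0.682, -0.001], [-0.001, -0.0, -1.0]]
contact_force: [-0.4, 0.3, 0.4]
width: 94.3
finger_force: 0.0
2.0 [515.56146958 -82.3138932  175.58833411]
RED [(61, [245.23, 194.8], [241, 191, 9, 9])]
YEL [(263, [353.38, 159.59], [345, 151, 18, 19])]
ORA [(135, [342.48, 153.76], [337, 147, 16, 20]), (58, [556.48, 287.0], [552, 281, 8, 11])]
BLU [(2431, [304.24, 183.52], [260, 142, 87, 87])]
```

View pics/w1.png

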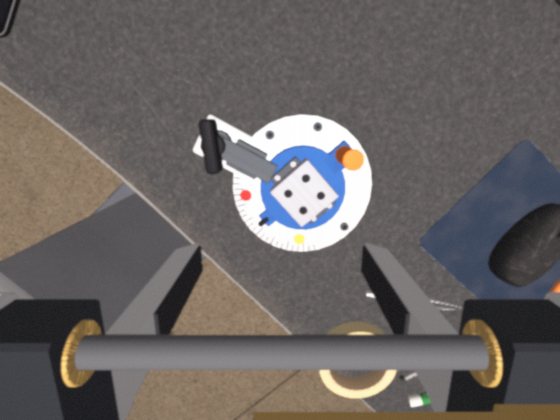

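The wrist view shows the plate at (302,183), wing at (210,147), red dot (246,195), yellow (299,239), post top (352,159) and pointer tip about (264,221).

```bash
cat > m.py <<'E'
from h import *
def white(im,box):
    m=blobs(im,(0,0,150),(179,70,255),box)[1]
    cs,_=cv2.findContours(m,cv2.RETR_EXTERNAL,cv2.CHAIN_APPROX_NONE);return max(cs,key=cv2.contourArea)
def circ(P):
    A=np.c_[2*P,np.ones(len(P))];b=(P**2).sum(1)
    for _ in range(8):
        x=np.linalg.lstsq(A,b,rcond=None)[0];R=np.sqrt(x[2]+x[0]**2+x[1]**2)
        e=np.abs(np.hypot(*(P-x[:2]).T)-R)
        k=e<max(1.0,np.percentile(e,80));A,b,P=A[k],b[k],P[k]
    return x[:2],R,len(P)
E
python3 - <<'E'
from m import *
for f,box in(('w1',(190,100,380,260)),('top0',(295,150,435,260))):
    im,c=load(f);q=white(im,box)[:,0,:]
    if f=='w1': q=q[q[:,0]>235]
    else: q=q[q[:,0]>345]
    P=np.array([plane(c,p,12)[:2] for p in q]);print(f,circ(P))
ct=load('top0')[1];im,cw=load('w1');cs=load('side0')[1]
red=tri((cw,(245.6,195)),(ct,(355.5,237.7)),(cs,(277.6,273.8)));print('red',red,plane(cw,(245.6,195),14),plane(ct,(355.5,237.7),14))
print('yel',plane(cw,(299,239),14),plane(ct,(406.5,231.7),14))
print('post',tri((cw,(352.8,159)),(ct,(384.7,161.8))),plane(cw,(352.8,159),76),plane(ct,(384.7,161.8),76))
g=cv2.cvtColor(np.ascontiguousarray(im),cv2.COLOR_RGB2GRAY)
m=(g<26).astype(np.uint8)*255
b=np.zeros_like(m);b[110:182,192:226]=1;m*=b
n,l,st,ce=cv2.connectedComponentsWithStats(m);i=1+st[1:,4].argmax();print(st[i],ce[i])
rc=cv2.minAreaRect(np.argwhere(l==i)[:,::-1].astype(np.float32));print(rc)
crop=np.hstack([cv2.resize(im[100:240,180:320],None,fx=2.85,fy=2.85,interpolation=2),cv2.resize(cv2.merge([m]*3)[100:240,180:320],None,fx=2.85,fy=2.85)])
cv2.imwrite('pics/crop1.png',crop[:,:,::-1])
E
```

```text
w1 (array([535.23402758, -95.47212665]), np.float64(79.83997427869494), 296)
top0 (array([535.69260081, -96.76261164]), np.float64(78.68212521447745), 79)
red (array([481.47525677, -58.43259195,  13.65068222]), [np.float64(0.23612230215716676), np.float64(0.23053217811201573), np.float64(0.05506889046024969)]) [481.43956568 -58.19622967  14.        ] [481.60555216 -58.5734179   14.        ]
yel [ 490.1891841  -140.08461014   14.        ] [ 490.80702481 -140.7575161    14.        ]
post (array([594.09555323, -98.34700101,  69.99258571]), [np.float64(0.849981832570172), np.float64(0.8499818325701197)]) [593.19375372 -96.18913047  76.        ] [593.3957153  -98.09747763  76.        ]
[214 131   3   5   5] [215. 133.]
((215.0882568359375, 132.8529510498047), (4.123105525970459, 1.212678074836731), 75.96376037597656)
```

View pics/crop1.png

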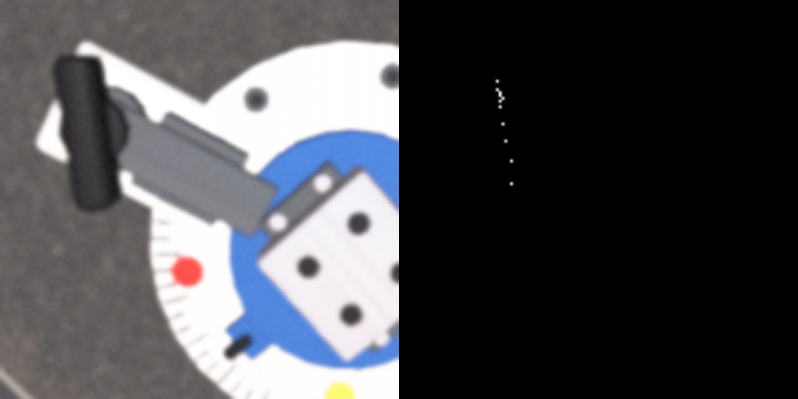

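The crop shows the wing as a black bar from about (80,58) to (98,208), so its centre is at full-image pixel (210.7,146.5). The red dot is at (187,271) and the pointer at (238,346) in the crop.

Run:
```python
from m import *
ct=load('top0')[1];im,cw=load('w1')
C=np.array([535.3,-95.8])
f=lambda x,y:(180+x/2.85,100+y/2.85)
a=plane(cw,f(79,58),67)[:2];b=plane(cw,f(97,208),67)[:2]
print('wing',a,b,(a+b)/2,np.linalg.norm(a-b),np.degrees(np.arctan2(*(a-b)[::-1])))
print(tri((cw,(210.7,146.5)),(ct,(317.5,222))))
for n,k in(('mid',(a+b)/2),):
    d=k-C;w=np.degrees(np.arctan2(d[1],d[0]));print('r',np.hypot(*d),'should',np.hypot(91,52.5),'yaw',w-np.degrees(np.arctan2(52.5,-91)))
p=plane(cw,f(233,351),18)[:2];d=p-C;print('pointer',p,np.hypot(*d),np.degrees(np.arctan2(d[1],d[0])))
d=np.array([481.5,-58.4])-C;print('red',np.hypot(*d),np.degrees(np.arctan2(d[1],d[0])))
d=np.array([593.3,-97])-C;print('post',np.hypot(*d),np.degrees(np.arctan2(d[1],d[0])))
s=readout.read_state();R=s['ee_rot'];print('shift to wing',R.T@(np.r_[(a+b)/2,45]-s['tool_pos']),s['joint_pos'])
```

```text
wing [518.24056936  21.10251835] [487.01592045 -16.96475914] [502.6282449   2.0688796] 49.23511261759237 50.63971541783881
(array([502.92133675,   3.59611427,  65.30037009]), [np.float64(0.821593750291021), np.float64(0.8215937502910697)])
r 103.17829798888333 should 105.05831713862544 yaw -41.557705903688515
pointer [472.48216567 -94.61775163] 62.82895845719245 178.92180546312431
red 65.52251521423757 145.1942369932141
post 58.012412464919954 -1.1852608186223996
shift to wing [ 52.76195831 -67.01895962 130.68645162] [-2.90912555e-01  1.96316567e-01  1.61392591e+00 -5.23597284e-04
  1.33142653e+00  4.60092732e-01]
```

```bash
python3 -m crank '[[[0.179,-0.226,0.2,-0.015],[0.179,-0.226,0.2,-0.015],[0.179,-0.226,0.2,-0.015],[0.179,-0.226,0.3,-0.015],[0.179,-0.226,0.435,-0.015],[0.179,-0.226,0.435,-0.015],[0.179,-0.226,0.435,-0.015],[0.179,-0.226,0.435,-0.015]]]' 0.5
python3 - <<'E'
from h import *
im,c,s=grab('wrist','w2')
E
```

```text
time: 2.85
tool_pos: [505.1, 4.0, 47.1]
ee_rot: [[0.646, 0.764, 0.004], [0.764, -0.646, -0.001], [0.002, 0.003, -1.0]]
contact_force: [-0.1, 0.2, 1.2]
width: 47.3
finger_force: 0.0
```

View pics/w2.png

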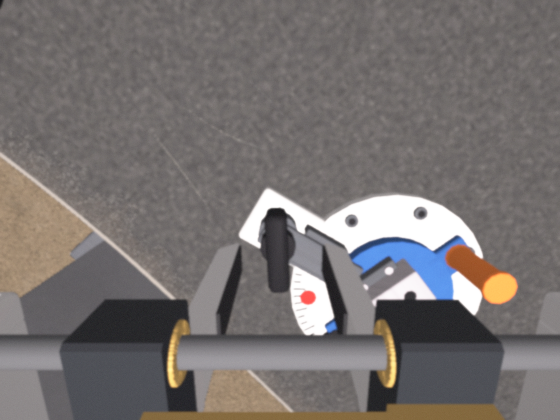

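The wing, (277,210) to (280,290), stands upright between the open fingers and lines up with the tool x axis.

```bash
python3 -m crank '[[[0,0,0,0],[0,0,0,0],[0,0,0,0],[0,0,0,0],[0,0,0,0],[0,0,0,0]]]' 0 25
```

```text
time: 3.5
tool_pos: [503.3, 5.1, 45.1]
ee_rot: [[0.645, 0.764, -0.0], [0.764, -0.645, -0.0], [-0.0, 0.0, -1.0]]
contact_force: [-0.7, 0.2, -0.2]
width: 2.6
finger_force: 0.0
```

Run:
```python
from h import *
im,c,s=grab('wrist','w3');print(s['width'],s['finger_force'],s['torque'])
```

```text
2.5720960264200463 0.0 [-0.0040984   0.04092033  0.05934565]
```

View pics/w3.png

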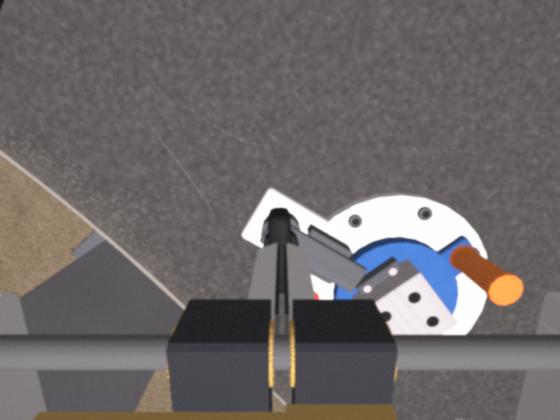

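The fingers read only 2.6 mm open with no force, so the wing isn't held. I'll triangulate the wing ends from the two wrist views.

Run:
```python
from m import *
c1=load('w1')[1];c2=load('w2')[1];c3=load('w3')[1];ct=load('top0')[1]
print(tri((c1,(207.7,120.4)),(c2,(276,210))),tri((c1,(214,173)),(c2,(280,290))))
for n,c in(('w2',c2),('w3',c3)): 
  print(n,plane(c,(277,210) if n=='w2' else (280,208),69),'post',plane(c,(500,288) if n=='w2' else (506,289),76))
a=load('w2')[0][190:310,220:350];b=load('w3')[0][190:310,220:350]
o=np.hstack([cv2.resize(x,None,fx=3,fy=3,interpolation=2) for x in(a,b)]);o=np.clip(o.astype(float)*2.2,0,255).astype(np.uint8)
cv2.imwrite('pics/crop2.png',o[:,:,::-1])
s=readout.read_state();print(s['joint_torque'],s['contact_force'])
```

```text
(array([516.07662787,  23.36983988,  50.70965168]), [np.float64(0.49214780176204187), np.float64(0.492147801762169)]) (array([485.9671959 , -16.85451765,  63.3223429 ]), [np.float64(0.05864160343390924), np.float64(0.05864160343387247)])
w2 [520.44407241  26.6386154   69.        ] post [593.32396312 -97.05364778  76.        ]
w3 [521.10802627  27.87584085  69.        ] post [593.57176586 -96.72251607  76.        ]
[ 1.46029866e-03 -3.63705683e+01 -1.92906976e+01  5.96315484e-02
 -2.55267334e-02  1.82980343e-04] [ 1.03760098  0.78806271 -1.37088903]
```

View pics/crop2.png

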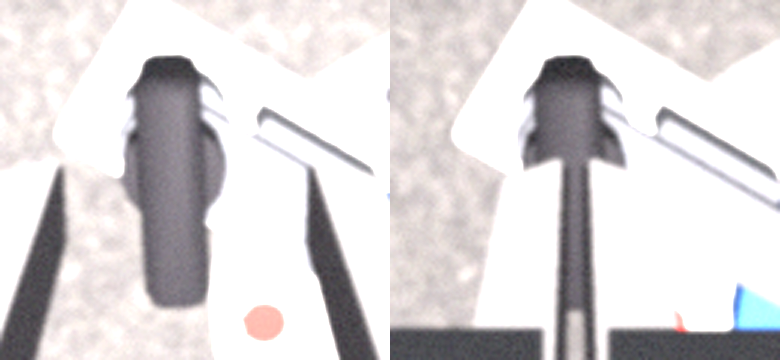

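Run:
```python
from m import *
c=load('side0')[1];im=load('side0')[0]
def proj(c,P):
    E=np.array(c['extrinsics']);q=E[:3,:3].T@(np.array(P)-E[:3,3]);return (c['cx']-c['fx']*q[0]/q[2]).round(1),(c['cy']+c['fy']*q[1]/q[2]).round(1)
for e in((518,21),(487,-16)):
    for z in(20,43,69): print(e,z,proj(c,(*e,z)))
g=cv2.cvtColor(np.ascontiguousarray(im),cv2.COLOR_RGB2GRAY)
print(g[218:262,260:288:2])
```

```text
(518, 21) 20 (np.float64(276.0), np.float64(239.5))
(518, 21) 43 (np.float64(275.9), np.float64(231.2))
(518, 21) 69 (np.float64(275.7), np.float64(221.5))
(487, -16) 20 (np.float64(270.3), np.float64(256.1))
(487, -16) 43 (np.float64(270.1), np.float64(247.8))
(487, -16) 69 (np.float64(269.8), np.float64(237.9))
[[ 58  61  56  57  58  61  60  59  60  57  56  59  60  63]
 [ 56  57  57  57  60  61  60  59  57  57  59  58  57  60]
 [ 61  59  57  58  59  58  58  58  57  60  65  61  58  60]
 [ 59  65  59  60  58  58  54  46  54  58  60  62  58  61]
 [ 60  62  58  55  62  61  37  35  38  50  57  58  61  63]
 [ 61  59  58  57  60  54  32  34  34  48  59  57  57  59]
 [ 60  62  60  61  60  52  33  34  33  46  59  59  58  61]
 [ 59  59  58  58  58  50  33  36  33  46  59  57  58  60]
 [ 62  56  59  58  61  44  32  34  32  42  58  60  58  57]
 [ 59  65  59  60  58  44  34  34  31  42  58  59  56  58]
 [ 61  62  67  59  59  36  35  34  29  40  58  58  60  59]
 [ 59  60  62  67  57  35  36  33  29  42  59  58  62  60]
 [ 57  60  58  62  60  32  35  35  29  42  62  61  64  60]
 [ 57  64  58  58 
[... 1111 characters left out ...]
0 191  63  43  47  46  43  64  80  78  77  77  77]
 [190 191 192  90  42  43  44  44  47  73  78  78  76  76]
 [180 194 191 152  42  44  45  54  58  51  79  79  79  77]
 [145 185 192 166  43  43  44  62  74  52  60  79  78  78]
 [108 164 191 190 122  43  44  46  75  69  51  67  78  80]
 [ 92 123 176 195 185 145 109  44  50  77  68  49  75  79]
 [ 74  97 140 184 193 186 186  64  43  61  75  57  56  77]
 [ 66  81 103 159 189 192 192  66  44  45  68  74  53  65]
 [ 62  66  91 112 174 195 192  92  44  42  49  77  73  48]
 [ 64  59  69  92 132 184 195 161  42  44  44  57  77  69]
 [ 59  57  59  81  99 154 190 191 120  44  43  45  67  78]
 [ 57  60  66  67  86 108 170 194 186  90  43  45  47  76]]
```

```bash
python3 -m crank '[[[0,0,0,0],[0,0,0,0],[0,0,0,0],[0,0,0,0],[0,0,0.025,0],[0,0,0.025,0]]]' 0.5; python3 -m crank '[[[0,0,0,0],[0,0,0,0],[0,0,0,0],[0,0,0,0],[0,0,0,0]]]' 0.2 25;  python3 -m crank '[[[0,0,0,0],[0,0,0,0],[0,0,0,0]]]' 0 25
```

```text
time: 4.15
tool_pos: [502.3, 5.1, 36.6]
ee_rot: [[0.645, 0.764, -0.002], [0.764, -0.645, 0.0], [-0.001, -0.002, -1.0]]
contact_force: [-0.2, -0.1, 0.1]
width: 44.8
finger_force: 0.0
time: 4.65
tool_pos: [503.4, 5.0, 37.7]
ee_rot: [[0.645, 0.764, 0.0], [0.764, -0.645, -0.0], [0.0, 0.0, -1.0]]
contact_force: [-0.3, -0.9, 0.4]
width: 18.9
finger_force: 0.0
time: 4.95
tool_pos: [502.7, 5.5, 37.7]
ee_rot: [[0.645, 0.764, -0.001], [0.764, -0.645, 0.001], [-0.0, -0.001, -1.0]]
contact_force: [-1.6, 2.9, 1.7]
width: 12.4
finger_force: 24.9
```

Gripped now: 12.4 mm at 25 N. Next is loosening, a 66° counter-clockwise turn.

```bash
python3 -m crank '[[[0,0,0,-0.03],[0,0,0,-0.07],[0,0,0,-0.11],[0,0,0,-0.15],[0,0,0,-0.19],[0,0,0,-0.23],[0,0,0,-0.27],[0,0,0,-0.31],[0,0,0,-0.35],[0,0,0,-0.37],[0,0,0,-0.37],[0,0,0,-0.37]]]' 0 40
python3 - <<'E'
from h import *
s=readout.read_state();print(s['torque'],s['contact_force'],np.degrees(np.arctan2(s['ee_rot'][1][0],s['ee_rot'][0][0])),s['width'])
im,c,s=grab('wrist','w4');cv2.imwrite('pics/w4c.png',cv2.resize(im[150:350,180:540],None,fx=2.2,fy=2.2)[:,:,::-1])
E
```

```text
time: 6.15
tool_pos: [500.2, 5.7, 37.6]
ee_rot: [[-0.445, 0.896, -0.005], [0.896, 0.445, 0.001], [0.003, -0.004, -1.0]]
contact_force: [-4.8, 1.2, 6.3]
width: 11.9
finger_force: 40.0
[ 0.42148271  0.93894018 -0.10415248] [-4.77429869  1.21482782  6.31280336] 116.40977894867541 11.869208018882645
```

View pics/w4c.png

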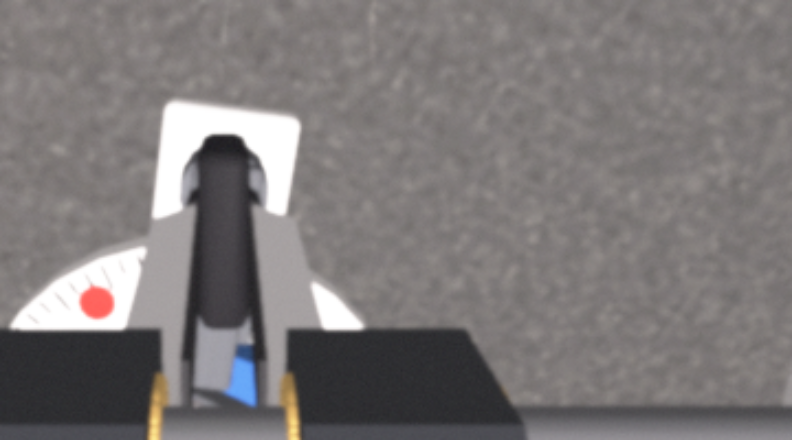

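The wing turned with the gripper: it stands along the tool axis, and the bracket has rotated in view by about 66°. Now I release and lift.

```bash
python3 -m crank '[[[0,0,0,0],[0,0,0,0],[0,0,0,0],[0,0,0,0],[0,0,-0.1,0],[0,0,-0.25,0],[0,0,-0.4,0],[0,0,-0.4,0],[0,0,-0.4,0]]]' 0.5 30
python3 - <<'E'
from h import *
s=readout.read_state();R=s['ee_rot'];print(np.degrees(np.arctan2(R[1][0],R[0][0])),R.T@(np.array([593.3,-97.2,45])-s['tool_pos'])/300,s['joint_pos'])
E
```

```text
time: 7.1
tool_pos: [504.1, 4.9, 158.5]
ee_rot: [[-0.445, 0.895, 0.003], [0.895, 0.445, -0.001], [-0.002, 0.002, -1.0]]
contact_force: [0.6, 0.2, -1.1]
width: 46.9
finger_force: 0.0
116.43775747324985 [-0.43636136  0.11388028  0.37951045] [-1.28305228e-01  1.78288432e-01  1.68133319e+00 -1.75367756e-04
  1.27909562e+00 -5.89682948e-01]
```

```bash
python3 -m crank '[[[-0.436,0.114,0,-0.35],[-0.436,0.114,0,-0.35],[-0.436,0.114,0,-0.35],[-0.436,0.114,0,-0.35],[-0.436,0.114,0,-0.35],[-0.436,0.114,0,-0.35],[-0.436,0.114,0,-0.35],[-0.436,0.114,0.15,-0.35],[-0.436,0.114,0.25,-0.35],[-0.436,0.114,0.32,-0.35],[-0.436,0.114,0.4,-0.35],[-0.436,0.114,0.4,-0.35]]]' 0.5
python3 -m crank '[[[0,0,0,0],[0,0,0,0],[0,0,0,0],[0,0,0,0],[0,0,0,0],[0,0,0,0]]]' 0 20
```

```text
time: 8.3
tool_pos: [587.5, -95.7, 32.3]
ee_rot: [[-1.0, 0.01, -0.011], [0.01, 1.0, 0.003], [0.011, 0.003, -1.0]]
contact_force: [-0.9, 0.2, 0.1]
width: 47.1
finger_force: 0.0
time: 8.9
tool_pos: [593.0, -97.2, 38.8]
ee_rot: [[-1.0, 0.01, 0.002], [0.01, 1.0, -0.001], [-0.002, -0.001, -1.0]]
contact_force: [-0.1, -0.1, 4.1]
width: 19.3
finger_force: 20.0
```

```bash
cat > arc.py <<'E'
from h import *
import sys
C=np.array([535.3,-95.8])
def arc(end,n=10):
    s=readout.read_state();R=np.array(s['ee_rot']);p=s['tool_pos'];a0=np.arctan2(p[1]-C[1],p[0]-C[0]);r0=np.hypot(*(p[:2]-C))
    for t in np.linspace(a0,np.radians(end),n+1)[1:]:
        q=np.r_[C+r0*np.array([np.cos(t),np.sin(t)]),p[2]];d=R.T@(q-p)/300
        print('[%.3f,%.3f,0,%.3f]'%(d[0],d[1],-(t-a0)/np.pi),end=',')
    print(r0,np.degrees(a0))
arc(float(sys.argv[1]))
E
python3 arc.py -34.8
```

```text
[0.000,-0.011,0,0.019],[0.002,-0.022,0,0.037],[0.003,-0.033,0,0.056],[0.006,-0.044,0,0.074],[0.009,-0.055,0,0.093],[0.013,-0.066,0,0.111],[0.017,-0.076,0,0.130],[0.022,-0.086,0,0.149],[0.027,-0.096,0,0.167],[0.033,-0.105,0,0.186],57.67075574548151 -1.3826930581280363
```

```bash
python3 -m crank '[[[0,-0.011,0,0.019],[0.002,-0.022,0,0.037],[0.003,-0.033,0,0.056],[0.006,-0.044,0,0.074],[0.009,-0.055,0,0.093],[0.013,-0.066,0,0.111],[0.017,-0.076,0,0.13],[0.022,-0.086,0,0.149],[0.027,-0.096,0,0.167],[0.033,-0.105,0,0.186],[0.033,-0.105,0,0.186],[0.033,-0.105,0,0.186]]]'
python3 - <<'E'
from m import *
C=np.array([535.3,-95.8])
s=readout.read_state();d=s['tool_pos'][:2]-C;print(s['contact_force'],np.hypot(*d),np.degrees(np.arctan2(d[1],d[0])),s['width'])
im,c,s=grab('top','t5');print([blobs(im,*v,(300,140,440,260),4)[0][:3] for v in(RED,YEL,BLU)])
E
```

```text
time: 10.1
tool_pos: [582.5, -128.9, 38.7]
ee_rot: [[-0.829, 0.559, 0.002], [0.559, 0.829, -0.001], [-0.002, -0.0, -1.0]]
contact_force: [-1.0, -1.2, 5.5]
width: 19.2
finger_force: 20.0
[-0.96845935 -1.22836662  5.48851782] 57.60707558118919 -35.02360198505161 19.23665593825243
[[(31, [355.03, 238.35], [352, 235, 8, 7])], [(12, [403.67, 171.5], [402, 170, 4, 4]), (5, [392.2, 153.4], [391, 152, 3, 4])], [(1059, [372.54, 204.11], [350, 171, 54, 66])]]
```

```bash
python3 -m crank '[[[0,0,0,0],[0,0,0,0],[0,0,0,0],[0,0,0,0],[0,0,-0.1,0],[0,0,-0.22,0],[-0.1,0,-0.22,0],[-0.1,0,-0.22,0],[-0.1,0,-0.22,0],[-0.1,0,-0.22,0]]]' 0.5
python3 - <<'E'
from m import *
im,c,s=grab('wrist','w6');C=np.array([535.3,-95.8])
E=np.array(c['extrinsics'])
def proj(P):
    q=E[:3,:3].T@(np.array(P)-E[:3,3]);return c['cx']-c['fx']*q[0]/q[2],c['cy']+c['fy']*q[1]/q[2]
u,v=map(int,proj((481.5,-58.4,16)));print(u,v,[blobs(im,*k,None,4)[0][:3] for k in(RED,YEL)])
x0,y0=max(u-70,0),max(v-40,0);print(x0,y0)
cv2.imwrite('pics/c6.png',cv2.resize(im[y0:y0+110,x0:x0+150],None,fx=5,fy=5,interpolation=2)[:,:,::-1])
E
```

```text
time: 11.15
tool_pos: [605.4, -144.4, 102.6]
ee_rot: [[-0.829, 0.56, -0.003], [0.56, 0.829, 0.001], [0.003, -0.001, -1.0]]
contact_force: [0.3, 0.1, 0.0]
width: 46.9
finger_force: 0.0
283 26 [[(103, [283.27, 24.47], [277, 19, 14, 13])], [(149, [210.27, 96.09], [204, 89, 13, 15]), (60, [171.67, 379.77], [169, 373, 8, 14]), (53, [390.79, 380.0], [387, 373, 8, 14])]]
213 0
```

View pics/c6.png

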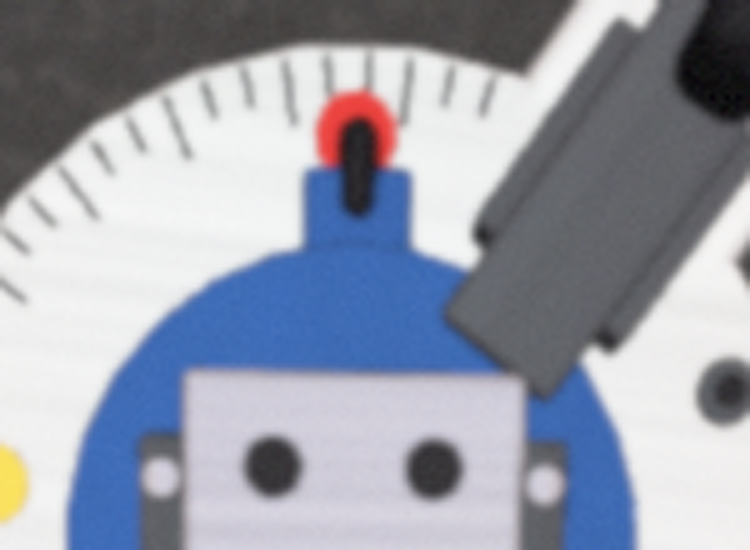

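The pointer tip sits over the red dot, at crop column 358 against 356 for the dot centre, about 0.3 mm off. Back to the knob.

```bash
python3 -m crank '[[[0.563,0.222,-0.03,0.164],[0.563,0.222,-0.03,0.164],[0.563,0.222,-0.03,0.164],[0.563,0.222,-0.03,0.164],[0.563,0.222,-0.03,0.164],[0.563,0.222,-0.03,0.164],[0.563,0.222,0.05,0.164],[0.563,0.222,0.12,0.164],[0.563,0.222,0.217,0.164],[0.563,0.222,0.217,0.164],[0.563,0.222,0.217,0.164]]]' 0.5
python3 -m crank '[[[0,0,0,0],[0,0,0,0],[0,0,0,0],[0,0,0,0],[0,0,0,0],[0,0,0,0],[0,0,0,0]]]' 0 40
```

```text
time: 12.3
tool_pos: [504.5, 3.8, 38.3]
ee_rot: [[-0.445, 0.896, -0.001], [0.896, 0.445, -0.0], [0.0, -0.001, -1.0]]
contact_force: [-0.3, -0.2, -0.1]
width: 46.8
finger_force: 0.0
time: 13.0
tool_pos: [504.9, 4.7, 39.4]
ee_rot: [[-0.445, 0.895, 0.002], [0.895, 0.445, -0.0], [-0.001, 0.002, -1.0]]
contact_force: [-0.0, 0.3, 6.1]
width: 0.2
finger_force: 2.9
```

```bash
python3 -m crank '[[[0,0,0,0],[0,0,0,0],[0,0,0,0],[0,0,0,0],[0,0,0.015,0],[0,0,0.015,0],[0,0,0.015,0]]]' 0.4; python3 -m crank '[[[0,0,0.015,0],[0,0,0.015,0],[0,0,0.015,0]]]'
python3 - <<'E'
from h import *
im,c,s=grab('wrist','w7');print(s['width'])
cv2.imwrite('pics/w7c.png',np.clip(1.5*cv2.resize(im[160:340,160:430],None,fx=2.9,fy=2.9,interpolation=2).astype(float),0,255).astype(np.uint8)[:,:,::-1])
E
```

```text
time: 13.7
tool_pos: [502.7, 4.6, 33.1]
ee_rot: [[-0.445, 0.895, -0.003], [0.895, 0.445, -0.0], [0.001, -0.003, -1.0]]
contact_force: [-0.3, 0.3, 0.4]
width: 37.6
finger_force: 0.0
time: 14.0
tool_pos: [503.8, 4.6, 29.3]
ee_rot: [[-0.445, 0.895, -0.001], [0.895, 0.445, -0.0], [0.0, -0.001, -1.0]]
contact_force: [-0.0, 0.0, -0.7]
width: 37.2
finger_force: 0.0
37.20412975676054
```

View pics/w7c.png

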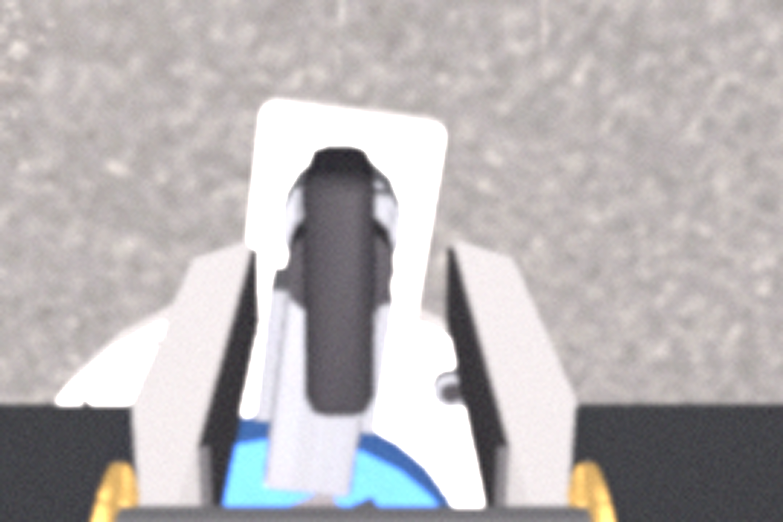

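The picture (last allowed) shows the wing at crop columns 305–375, between the fingers and still at its loosened angle.

```bash
python3 -m crank '[[[0,0,0,0],[0,0,0,0],[0,0,0,0],[0,0,0,0],[0,0,0,0]]]' 0 40
```

```text
time: 14.55
tool_pos: [501.3, 3.4, 29.5]
ee_rot: [[-0.447, 0.895, -0.005], [0.895, 0.447, -0.003], [-0.0, -0.006, -1.0]]
contact_force: [-4.9, -3.3, 4.6]
width: 13.6
finger_force: 40.0
```

```bash
python3 -m crank '[[[0,0,0,0.03],[0,0,0,0.07],[0,0,0,0.11],[0,0,0,0.15],[0,0,0,0.19],[0,0,0,0.23],[0,0,0,0.27],[0,0,0,0.31],[0,0,0,0.34],[0,0,0,0.36],[0,0,0,0.36],[0,0,0,0.36]]]'
cat > q.py <<'E'
from h import *
s=readout.read_state();R=s['ee_rot'];print('tq',np.round(s['torque'],2),'F',np.round(s['contact_force'],1),'ang',np.degrees(np.arctan2(R[1][0],R[0][0])).round(2),s['width'])
E
python3 q.py; python3 -m crank '[[[0,0,0,0.02],[0,0,0,0.02],[0,0,0,0.02]]]'; python3 q.py
```

```text
time: 15.75
tool_pos: [500.9, 3.4, 29.5]
ee_rot: [[0.619, 0.785, -0.006], [0.785, -0.619, -0.002], [-0.005, -0.003, -1.0]]
contact_force: [-5.4, -3.5, 4.5]
width: 13.4
finger_force: 40.0
tq [-0.69  1.    0.13] F [-5.4 -3.5  4.5] ang 51.73 13.353162384270181
time: 16.05
tool_pos: [501.0, 3.4, 29.6]
ee_rot: [[0.667, 0.745, -0.006], [0.745, -0.667, -0.002], [-0.006, -0.003, -1.0]]
contact_force: [-4.9, -3.5, 4.7]
width: 13.4
finger_force: 40.1
tq [-0.7   0.97  0.21] F [-4.9 -3.5  4.7] ang 48.15 13.390865802094083
```

```bash
python3 -m crank '[[[0,0,0,0.015],[0,0,0,0.015],[0,0,0,0.015]]]'; python3 q.py;python3 -m crank '[[[0,0,0,0.015],[0,0,0,0.015],[0,0,0,0.015]]]'; python3 q.py
```

```text
time: 16.35
tool_pos: [500.9, 3.4, 29.5]
ee_rot: [[0.7, 0.714, -0.006], [0.714, -0.7, -0.003], [-0.006, -0.002, -1.0]]
contact_force: [-5.4, -3.8, 4.9]
width: 13.5
finger_force: 41.0
tq [-0.64  1.03  0.61] F [-5.4 -3.8  4.9] ang 45.54 13.51515465646348
time: 16.65
tool_pos: [501.0, 3.4, 29.5]
ee_rot: [[0.733, 0.681, -0.006], [0.681, -0.733, -0.003], [-0.006, -0.002, -1.0]]
contact_force: [-4.7, -4.2, 4.7]
width: 13.6
finger_force: 42.8
tq [-0.63  1.01  0.93] F [-4.7 -4.2  4.7] ang 42.89 13.630411783363744
```

Torque climbs to 0.93 N m, so the knob is at its stop. Release, lift and check.

```bash
python3 -m crank '[[[0,0,0,0],[0,0,0,0],[0,0,0,0],[0,0,0,0],[0,0,0,0],[0,0,-0.1,0],[0,0,-0.22,0],[0,0,-0.35,0],[0,0,-0.48,0],[0,0,-0.48,0],[0,0,-0.48,0]]]' 0.5
python3 - <<'E'
from m import *
im,c,s=grab('wrist','w8');C=np.array([535.3,-95.8]);print(s['tool_pos'])
E=np.array(c['extrinsics'])
def proj(P):
    q=E[:3,:3].T@(np.array(P)-E[:3,3]);return np.array([c['cx']-c['fx']*q[0]/q[2],c['cy']+c['fy']*q[1]/q[2]]).round(1)
print('red/yel',[blobs(im,*k,None,4)[0][:2] for k in(RED,YEL)],'expect red',proj((481.5,-58.4,14)))
g=cv2.cvtColor(np.ascontiguousarray(im),cv2.COLOR_RGB2GRAY)
def dark(p,r,t):
    x,y=map(int,p);m=np.zeros_like(g);m[max(y-r,0):y+r,max(x-r,0):x+r]=(g[max(y-r,0):y+r,max(x-r,0):x+r]<t)
    n,l,st,ce=cv2.connectedComponentsWithStats(m)
    for i in np.argsort(-st[1:,4])[:2]+1:
        pts=np.argwhere(l==i)[:,::-1].astype(np.float32);print(st[i],ce[i],cv2.minAreaRect(pts))
        yield pts
for pts in dark(proj((485,-61,18)),18,60):
    w=np.array([plane(c,q,18)[:2] for q in pts])-C;a=np.unwrap(np.arctan2(w[:,1],w[:,0])%(2*np.pi));print('pointer: r',np.hypot(*w.T).min(),np.hypot(*w.T).max(),'ang',np.degrees(a.mean()))
for pts in dark(proj((502,4,67)),45,45):
    w=np.array([plane(c,q,67)[:2] for q in pts]).astype(np.float32);vx,vy,*_=cv2.fitLine(w,cv2.DIST_L2,0,.01,.01).ravel();print('wing',w.mean(0),np.degrees(np.arctan2(vy,vx)))
q=blobs(im,*RED)[0][0][1];d=plane(c,q,14)[:2]-C;print('red ang',np.degrees(np.arctan2(d[1],d[0])),np.hypot(*d))
E
```

```text
time: 17.75
tool_pos: [504.5, 4.7, 174.1]
ee_rot: [[0.736, 0.677, 0.002], [0.677, -0.736, -0.0], [0.001, 0.001, -1.0]]
contact_force: [-0.3, -0.2, -0.4]
width: 46.9
finger_force: 0.0
[504.53271256   4.65640272 174.12785921]
red/yel [[(29, [305.76, 239.48], [303, 237, 7, 7])], [(271, [433.99, 236.31], [425, 228, 19, 18])]] expect red [307.2 239.8]
[324 249   4   9  21] [324.85714286 254.        ] ((325.5, 253.0), (3.0, 8.0), 0.0)
pointer: r 50.36827056319046 55.787459578810825 ang 168.32590129059372
[274 178   8   3  15] [277.26666667 178.93333333] ((277.36541748046875, 178.8269500732422), (1.7650452852249146, 7.0601806640625), 78.69007110595703)
wing [518.65356   23.161802] -37.201786
[285 193   1   1   1] [285. 193.] ((285.0, 193.0), (0.0, 0.0), 0.0)
wing [513.5066     8.176322] -0.10151916
red ang 144.56255488562365 67.09914227100029
```

```bash
cat > v.py <<'E'
from m import *
C=np.array([535.3,-95.8])
def an(d): return np.degrees(np.arctan2(d[...,1],d[...,0]))%360
def check(f):
    im,c=load(f);g=cv2.cvtColor(np.ascontiguousarray(im),cv2.COLOR_RGB2GRAY).astype(float);b=cv2.GaussianBlur(g,(0,0),0.8)
    vv,uu=np.mgrid[0:420,0:560];E=np.array(c['extrinsics'])
    D=np.stack([(uu-c['cx'])/c['fx'],-(vv-c['cy'])/c['fy'],-np.ones(uu.shape)],-1)@E[:3,:3].T
    at=lambda z:(E[:3,3]+D*((z-E[2,3])/D[...,2])[...,None])[...,:2]
    w=at(18)-C;r=np.hypot(*np.moveaxis(w,-1,0));a=an(w)
    m=(r>54)&(r<63)&(a>130)&(a<200)&(b<95)&(im.max(2)<110);print(f,'pointer n',m.sum(),'ang',np.average(a[m]).round(2),'spread',a[m].std().round(1))
    hs=cv2.cvtColor(np.ascontiguousarray(im),cv2.COLOR_RGB2HSV)
    w=at(14)-C;r=np.hypot(*np.moveaxis(w,-1,0));m=(r<75)&(r>55)&(hs[...,0]<6)&(hs[...,1]>120)&(hs[...,2]>100);print(' red n',m.sum(),an(w)[m].mean().round(2),r[m].mean().round(1))
    w=at(68);m=(np.hypot(w[...,0]-502.5,w[...,1]-4)<32)&(b<46)
    n,l,st,ce=cv2.connectedComponentsWithStats(m.astype(np.uint8));i=1+st[1:,4].argmax();p=w[l==i].astype(np.float32)
    vx,vy,*_=cv2.fitLine(p,cv2.DIST_L2,0,.01,.01).ravel();print(' wing n',len(p),p.mean(0),np.degrees(np.arctan2(vy,vx)))
E
python3 -c "
from v import *
for f in('w1','w6','w8'):
    try: check(f)
    except Exception as e: print(e)"
```

```text
w1 pointer n 21 ang 178.06 spread 1.0
 red n 70 145.02 66.1
 wing n 218 [ 5.0720883e+02 -1.3371614e-01] 52.01453
w6 pointer n 85 ang 144.87 spread 1.6
 red n 127 148.27 67.7
 wing n 477 [512.19965  -17.662832] 84.83619
w8 pointer n 97 ang 173.15 spread 14.5
 red n 43 144.29 67.3
 wing n 7 [518.549     23.027197] -36.432735
```

```bash
python3 -m crank '[[[-0.17,0.238,0,-0.024],[-0.17,0.238,0,-0.024],[-0.17,0.238,0,-0.024],[-0.17,0.238,0,-0.024],[-0.17,0.238,0,-0.024],[-0.17,0.238,0,-0.024]]]' 1
python3 - <<'E'
from v import *
im,c,s=grab('wrist','w9');print(s['width']);check('w9')
for f in('w1','w9'):
    im=load(f)[0];g=cv2.cvtColor(np.ascontiguousarray(im),cv2.COLOR_RGB2GRAY);print(g[116:178:5,196:226:2])
E
```

```text
time: 18.4
tool_pos: [514.4, -81.2, 173.0]
ee_rot: [[0.682, 0.732, -0.001], [0.732, -0.682, 0.001], [-0.0, -0.001, -1.0]]
contact_force: [0.1, -0.2, 0.7]
width: 91.7
finger_force: 0.0
91.72936083083178
w9 pointer n 30 ang 144.98 spread 1.2
 red n 49 148.51 67.5
 wing n 222 [ 5.0698044e+02 -4.1064617e-01] 48.216934
[[ 91  96  95  95  91 114 223 247 234 181 120  97  94  91  95]
 [ 98  92  53  45  48  53  52  40  32  79 230 253 248 221 155]
 [102  73  47  52  56  63  67  53  37  29 126 253 255 255 255]
 [101  95  52  48  57  60  69  57  43  22  31  96 120 146 223]
 [ 97 164 154  52  56  60  63  59  48  33  26  41  68  95 114]
 [197 251 233  70  50  55  63  65  55  36  30  52  62  48  92]
 [252 253 191  53  47  53  60  63  58  43  31  40  63  60  60]
 [252 254 253 178  51  54  59  62  62  48  29  33  58  60 103]
 [103 113 151 176  88  48  55  62  62  55  37  26  41 113 132]
 [ 95  98  95  99  68  50  57  57  58  55  43  31  50 199 246]
 [ 98 102  98  91  75  49  50  55  59  59  51  35  31 127 248]
 [ 93  95  98  95  90  71  48  53  53  56  49  47  71  89  95]
 [ 91  90  94  94  94  93  9
[... 155 characters left out ...]
3 198]
 [100 100  87  48  44  54  60  66  57  42  28  80 241 255 255]
 [ 97 101  98  62  45  54  58  68  59  43  33  34  88 124 177]
 [ 96 110 211 180  59  53  59  66  64  48  33  28  42  79 102]
 [126 235 252 190  52  52  60  64  64  48  38  32  58  60  53]
 [240 253 248 115  42  49  56  62  64  55  38  31  53  64  55]
 [250 253 254 242  94  48  57  63  63  55  43  28  44  59  59]
 [ 94 107 129 181 140  54  53  58  61  56  40  29  31  87 131]
 [ 97  95  93  99  81  48  52  60  58  58  49  33  39 190 251]
 [ 97 101 100  93  80  49  51  55  59  61  50  38  30 113 243]
 [ 95  96  99  97  88  62  47  52  55  57  51  43  54  87  93]
 [ 91  90  94  93  97  94  98  96  91  95  97  98  90  93  94]]
```

```bash
python3 -c "
from plant import r
print(r.sign_off())"
```

```text
the job is handed in; nothing more can be done
None
```

I loosened the knob, swung the head until the pointer stood over the red dot (measured at 145.0°, dot at about 145°), tightened the knob to its stop, moved the gripper clear and handed the job in at about 18 s.

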